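Ready the shelf duster: square the head, pull the handle to its second stop and hold

ROBOT

A 6-joint arm with a two-finger parallel gripper is mounted at the origin on the work surface. World frame = base frame: x ahead of the robot, y to its left, z up, the work surface at z = 0. Lengths are in m, angles in rad, forces in N, time in s.
With the tool pointing down it reaches from about 0.35 to 0.85 m from the base axis. Payload 8.1 kg.
Tool frame: the origin (TCP) lies midway between the tips of the shut fingers; the grasp point (between the pads) lies 19 mm behind it; z points along the fingers, y is the direction in which the jaws open and shut (so a half turn about z gives the same grasp; the last joint's range is limited). The gripper opens to 93 mm and grips with 3 to 60 N. Pads are 15 mm wide; open, the fingers measure 128 mm over their backs; the gripper's body (75 mm by 188 mm) begins 65 mm behind the grasp point.
Start: joints at [-1.408, 0.13, 1.488, -0, 1.523, -0.085], TCP at [0.147, -0.582, 0.219] pointing down, gripper open.
Joint ranges: [-2.96, 2.96], [-0.89, 2.26], [0.02, 2.5], [-1.34, 4.48], [0, 2.73], [-2.66, 2.66]. Speed limits (rad/s): [2.39, 2.39, 2.79, 3.14, 3.14, 3.14].

INTERFACE

Orientations are given as a rotation vector (axis times angle).
In Python, from plant import robot, optics, ticket gives the robot as it stands.
- The arm moves only by the tool send_rows, never from a script. Its argument "targets" is a list of rows, each a list of 3 entries, a list of its own where there are three numbers: the opening, from -1 (shut) to 1 (fully open), then the shift along the tool's x, y, z in mm, then the turn about the tool's z in rad. A call has 1 to 12 rows; each row shifts and turns the commanded pose from where the row before left it, along the tool's axes as they then stand; what a row does not reach is not made up. A row lasts 1/10 s, in which the tool goes at most 50 mm and 8.59 degrees, less where a joint would pass 70% of its speed; a pose out of reach is approached as far as the arm can. A call with a gripper value outside its range is refused whole. The fingers move at their own pace and stop on an object; "newtons" is the grip in N (left out, the last holds). Time passes only in rows, so rows that do not move let the fingers close. It gives the time, the measured TCP pose, the force and the opening at its end, in the units of the state.
- robot.read_state(): the state, without advancing time (a new reading comes with each control period).
- optics.read_camera(name): name is "side" or "top"; returns a dict with "color" (384x512x3 uint8, red, green, blue), "K" (3x3 intrinsics, pixels), "position" and "orientation" of the camera in the world. Camera axes: x right, y up, looking along -z (the intrinsics and any distortion apply to the point x, -y, -z); pixel columns grow to the right and rows downward; lengths in m; the calibration is good to about 2 mm. A picture is of the moment at which its call begins. There is no depth.
- ticket.close_job(): hands the job in, once; it reports no verdict.
Trained networks look in the newest picture that a camera, given by its name, has taken for a name from the list of things; names that differ only in an ending like _2 or _b are one class to them, and where a whole thing is asked for, a point or a joint stands for the part that bears it (a point fixed in the world has none). Each returns a list of dicts, best first, with "confidence" (0 to 1); they miss things now and then, are a little off and sometimes report something else, mostly with a low value. They report only what shows in the picture. A call takes as long as a camera call.
- optics.cut_out(camera, name): "region" (384x512 bool, what is visible of it) and "point" ([column, row] in pixels, amid what is visible of it).
The state is a dict: "t": time; "q": joint angles; "dq": joint speeds; "joint_torque": joint torques, N m; "tool_pos": TCP position; "orientation": TCP orientation; "force": force on the tool from outside, world axes, zero at the start; "wrist_torque": the same for the moment, N m; "opening": finger opening in m.
Only numpy, scipy, OpenCV 4.12 (cv2) and the standard library are available. Lean on these libraries where they do the work, as an engineer would, in place of code of your own. Each camera call takes 0.05 s, during which the arm holds its last target.

TASK

Get the shop's shelf duster, clipped in its rack on the counter, ready for the tall shelves. First fold its blue paddle head out until it stands square (at a right angle) to the pole, then squeeze the orange button on the handle's collar to free the handle and draw it straight out to its second stop. Finish while still gripping the handle, fully drawn out, so that I can slip a clean sleeve over the paddle; leave everything else on the counter as it stands.

Things in the scene. Friction and masses are not known exactly. Their poses are not given: they have to be found in the camera images.
- rack: Grey clip rack fixed to the counter; its place and yaw vary. Base plate 110 x 200 x 8 mm; two clips (y = 15, 70 mm) hold the duster's 18 mm tube level, its axis 100 mm up. Origin on the counter below the pole axis. z up; y along the pole to the paddle; the handle draws out along -y; x to the button's side, away from the robot. Clips reach 18 mm either side of the axis, 120 mm high.
- paddle_hinge (a point): The head's upright hinge pin, at pole height: on the pole axis, 110 mm along the rack's y from its origin, 100 mm above the counter. Axes as the rack's.
- paddle (a joint): Paddle angle, rad: 0 = in line ahead of the pole (rack +y), 1.571 = square to it (rack +x), 2.95 = folded right back beside the handle. At angle a it runs from the hinge along (sin a, cos a) in the rack's x, y. Starts at 2.2 to 2.7. Stiff hinge (0.25 N m, about 2 N at 125 mm) stays where it is left; no stop at square.
- paddle_grip (a point): A place to pinch the blue paddle from above: 125 mm out from the hinge, mid thickness, 15 mm below its upper edge, 130 mm above the counter. The paddle is a rigid plate on edge, 10 mm thick, 18 to 190 mm out from the hinge, edges 55 and 145 mm above the counter. Axes: y outward along the paddle, x across its thickness, z up.
- grip (a point): Point on the pole axis at the centre of the handle's black collar, level with the button, 100 mm above the counter; moves with the handle; starts 50 mm from the rack's origin towards -y. Axes as the rack's. Collar 34 mm wide (x), 36 mm high, 60 mm long; behind it (-y) the round green handle, 30 mm thick, runs on to its butt 202 mm from this point.
- handle (a joint): How far the handle is drawn out along the rack's -y, m: 0 = closed and locked (start), 0.090 = first stop, 0.180 = second stop and end of travel. A spring catch locks it at each stop while the button is out; with the button held in it slides past the first stop too (friction about 3 N). If let out on the way, it snaps in at the next stop.
- button (a joint): Orange release button, m: 0 = out, 0.006 = fully in; catch free from 0.004. 18 mm long, 15 mm high, 5 mm proud of the collar's +x face at the grip point; moves with the handle. Pressed (3 N to start, 8 N in) by pinching the collar across x from above, the other finger on the opposite face: 39 mm wide over the button, 34 mm with it flush. Springs out when released.
- shampoo_white: Bystander: loose white shampoo bottle with a blue cap, 60 mm thick, 175 mm high; origin at the centre of its underside.
- shampoo_yellow: Bystander: loose yellow bottle with a white cap, 60 mm thick, 175 mm high; origin at the centre of its underside.
- carton_red: Bystander: loose red and white toothpaste carton lying on the counter, 190 x 45 x 38 mm; origin at the centre of its underside.
- carton_blue: Bystander: loose white and blue toothpaste carton lying on the counter, 190 x 45 x 38 mm; origin at the centre of its underside.
- soap_box: Bystander: loose green soap box, 60 x 95 x 34 mm, beyond the paddle's hinge end of the rack; origin at the centre of its underside.
- cream_jar: Bystander: loose white cream jar with a blue lid, 68 mm thick, 58 mm high, beyond the handle, past the spare paddle; origin at the centre of its underside.
- spare_paddle: Bystander: loose grey spare paddle lying flat on the counter beyond the handle, 90 x 160 x 10 mm; origin at the centre of its underside.

How it is judged:
On the way, in this order (a step that is already met when the one before it is completed fails the run):
1. the paddle stands square to the pole with the handle still closed and the paddle let go (value of joint paddle between 1.4 and 1.74 rad and value of joint handle below 0.01 m and contact force between the fingers and paddle below 0.5 N), for 0.2 s.
2. the button is squeezed in by the fingers (value of joint button above 0.0035 m and contact force between the fingers and button above 3 N), for 0.1 s.
3. the handle is drawn out past its first stop by the fingers (value of joint handle above 0.11 m and contact force between the fingers and handle above 3 N), for 0.05 s.
4. the handle is at its second stop (value of joint handle above 0.174 m), for 0.2 s.
At the end, for the whole second after the job is handed in: Handle within 6 mm of its second stop (180 mm out), at rest and still gripped: fingers astride handle or collar (grasp point within 20 mm sideways, 30 mm in height of its axis) with over 6 N; paddle within about 10 degrees of square; every bystander within 30 mm of its start and not tipped (value of joint handle above 0.174 m and velocity of joint handle between -0.01 and 0.01 m/s and value of joint paddle between 1.4 and 1.74 rad and contact force between the fingers and handle above 6 N and x of the grasp point in the frame of grip between -0.02 and 0.02 m and z of the grasp point in the frame of grip between -0.03 and 0.03 m and y of the grasp point in the frame of grip between -0.2 and 0.035 m and distance of each of shampoo_white, shampoo_yellow, carton_red, carton_blue, soap_box, cream_jar, spare_paddle from where it was at the start of the episode below 0.03 m and angle between each of shampoo_white, shampoo_yellow, carton_red, carton_blue, soap_box, cream_jar, spare_paddle's own z axis and vertical below 0.3 rad); the arm keeps its last pose, push and grip.
It fails at once if a bystander on the counter is knocked over or shoved more than 30 mm (distance of any of shampoo_white, shampoo_yellow, carton_red, carton_blue, soap_box, cream_jar, spare_paddle from where it was at the start of the episode above 0.03 m or angle between any of shampoo_white, shampoo_yellow, carton_red, carton_blue, soap_box, cream_jar, spare_paddle's own z axis and vertical above 0.3 rad).
It also fails if it takes over 42 s, if anything falls off the work surface, if the arm or the gripper's body presses on something with over 40 N, if the wrist force passes 120 N, or if a joint passes its speed limit or range.

## Working session

There is one attempt and no reset: what is moved stays moved. The work goes in short steps, Python scripts to look and compute and a tool call to move; the robot and the scene stay as the last step left them, time stands still between calls to the robot, and variables do not carry over. Pictures are saved under pics/ and viewed, and the job is handed in when it is done.

Besides the shell and the picture viewer there is one more tool, called after "Emit:" as name(argument=value, ...) on one line, values as JSON. send_rows: Moves the arm, as the interface text tells. Its arguments: {"type":"object","properties":{"targets":{"type":"array","items":{"type":"array"}},"newtons":{"type":"number"}},"required":["targets"]}

```bash
mkdir -p pics; ls
python3 - <<'E'
from plant import robot, optics, ticket
import cv2,numpy as np
s=robot.read_state();print(s)
for n in("side","top"):
    c=optics.read_camera(n);cv2.imwrite(f"pics/{n}0.png",c["color"][:,:,::-1]);print(n,c["K"],c["position"],c["orientation"],[k for k in c])
    for t in("paddle","button","handle","rack","grip","paddle_grip"):
        print(t,[(round(d["confidence"],2),d["point"],int(d["region"].sum())) for d in optics.cut_out(n,t)])
print(robot.read_state()["t"])
E
```

```text
pics
{'t': 0.0, 'q': array([-1.40835792e+00,  1.31132206e-01,  1.48926303e+00,  3.93595835e-06,
        1.52298320e+00, -8.54174859e-02]), 'dq': array([-9.40826087e-05, -8.49815280e-04,  1.78209873e-03,  1.02378155e-03,
       -3.37946635e-04,  6.09075192e-05]), 'joint_torque': array([ 3.88029992e-03, -5.59838355e+01, -4.91756737e+01,  7.71276327e-02,
        3.54802853e-02, -1.54200429e-04]), 'tool_pos': array([ 0.1471183 , -0.58111077,  0.21761366]), 'orientation': array([-3.11572813e+00, -3.88114429e-01,  1.01770081e-04]), 'force': array([0.085667  , 0.20671798, 0.27813927]), 'wrist_torque': array([0.01534198, 0.00728304, 0.01803808]), 'opening': 0.09295224570257507}
side [[365.64719688   0.         254.06048606]
 [  0.         365.64719688 197.21339501]
 [  0.           0.           1.        ]] [0.40590091 0.82804992 0.88290683] [ 0.08976946 -1.21333923 -2.78672578] ['color', 'K', 'position', 'orientation']
paddle [(0.63, [248.1, 225.2], 960), (0.2, [268.9, 189.3], 522)]
button [(0.7, [209.6, 345.5], 1245)]
handle [(0.76, [270.6, 188.9], 513)]
rack [(0.9, [264.8, 226.8], 3206)]
grip [(0.85, [268.3, 187.8], 500)]
paddle_grip [(0.65, [245.4, 224.1], 1017)]
top [[377.51073963   0.         257.69646333]
 [  0.         377.51073963 190.03019091]
 [  0.           0.           1.        ]] [ 0.44913017 -0.02742043  1.57154481] [ 0.04759167 -0.04079281 -1.55167592] ['color', 'K', 'position', 'orientation']
paddle [(0.67, [218.3, 196.3], 164)]
button []
handle [(0.79, [266.6, 205.4], 504), (0.68, [379.8, 203.0], 556)]
rack [(0.73, [232.1, 204.7], 1817), (0.5, [269.4, 205.0], 530), (0.22, [193.4, 182.2], 360)]
grip [(0.58, [269.1, 207.4], 571)]
paddle_grip [(0.76, [227.0, 187.3], 206)]
0.7
```

View pics/side0.png

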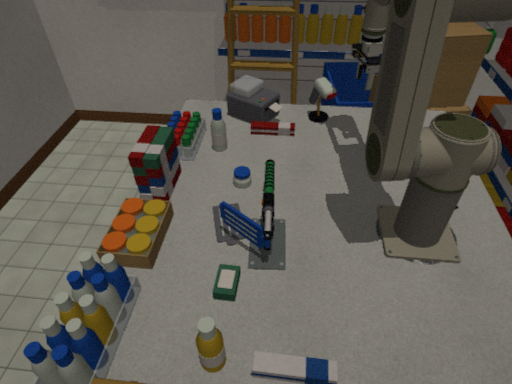

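View pics/top0.png

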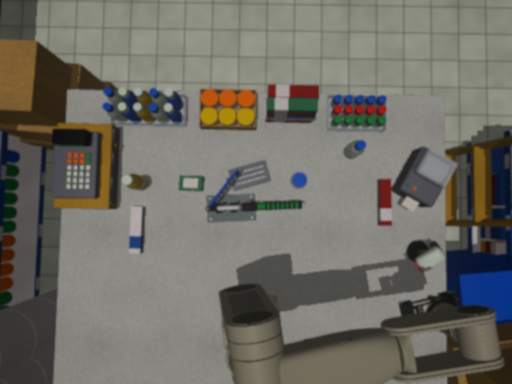

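Run:
```python
import cv2
a=cv2.imread("pics/top0.png")[140:260,160:320];cv2.imwrite("pics/topz.png",cv2.resize(a,None,fx=5,fy=5,interpolation=cv2.INTER_CUBIC))
a=cv2.imread("pics/side0.png")[150:270,200:340];cv2.imwrite("pics/sidez.png",cv2.resize(a,None,fx=5,fy=5,interpolation=cv2.INTER_CUBIC))
```

```text
(no output)
```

View pics/topz.png

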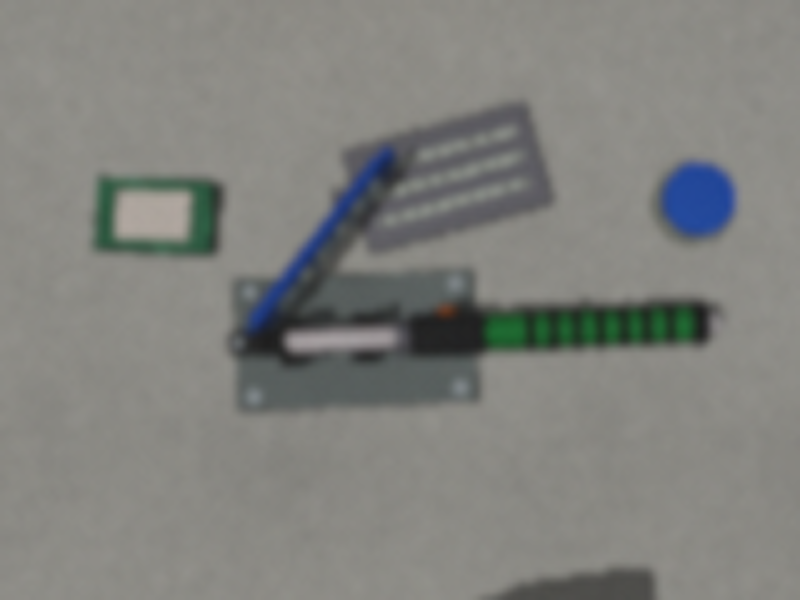

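View pics/sidez.png

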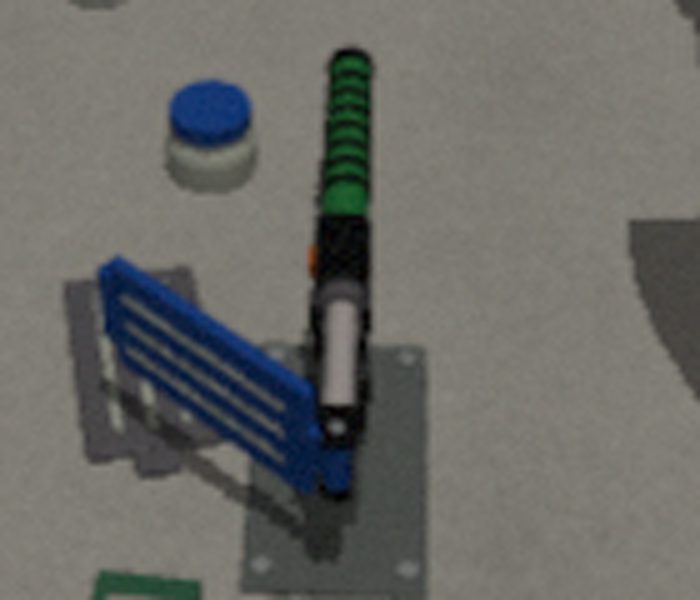

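```bash
cat > h.py <<'E'
import numpy as np,cv2
from scipy.spatial.transform import Rotation as R
def proj(c,P):
    p=R.from_rotvec(c["orientation"]).inv().apply(np.atleast_2d(P)-c["position"])
    return np.c_[c["K"][0,0]*p[:,0]/-p[:,2]+c["K"][0,2], c["K"][1,1]*-p[:,1]/-p[:,2]+c["K"][1,2]]
def back(c,uv,z):
    uv=np.atleast_2d(uv); d=np.c_[(uv[:,0]-c["K"][0,2])/c["K"][0,0],-(uv[:,1]-c["K"][1,2])/c["K"][1,1],-np.ones(len(uv))]
    d=R.from_rotvec(c["orientation"]).apply(d);return c["position"]+d*((z-c["position"][2])/d[:,2])[:,None]
def rack(q,P):
    x,y,yaw=q[:3];P=np.atleast_2d(P);C,S=np.cos(yaw),np.sin(yaw)
    return np.c_[x+C*P[:,0]-S*P[:,1],y+S*P[:,0]+C*P[:,1],P[:,2]]
E
cat > fit.py <<'E'
from plant import optics
from h import *
from scipy.optimize import least_squares
T=optics.read_camera("top");S=optics.read_camera("side")
def zt(a):a=np.array(a,float);return (a+.5)/5-.5+[160,140]
def zs(a):a=np.array(a,float);return (a+.5)/5-.5+[200,150]
def model(q):
    a=q[3];y0=q[4]
    u=np.array([np.sin(a),np.cos(a)])
    pt=lambda r,z:[u[0]*r,.11+u[1]*r,z]
    top=[[0,-.252,.1],[0,-.080,.116],[.0195,-.05,.104],[0,-.02,.118],pt(.19,.145)]
    pl=[[sx*.055,y0+sy*.1,.008] for sx,sy in((1,1),(1,-1),(-1,-1),(-1,1))]
    side=[[.0195,-.05,.1],pt(.19,.145),pt(.018,.145)]
    return top+pl,side+[pl[1],pl[2]]
to=zt([(715,320),(484,331),(446,311),(412,333),(390,152),(234,283),(472,270),(480,400),(240,410)])
so=zs([(313,262),(108,263),(316,385),(243,345),(426,345)])
def res(q):
    t,s=model(q);return np.r_[(proj(T,rack(q,t))-to).ravel(),(proj(S,rack(q,s))-so).ravel()]
g=back(T,zt([(330,340)]),.1)[0]
best=min((least_squares(res,[g[0],g[1],y,2.4,.03],loss="soft_l1") for y in(-1.57,0,1.57,3.14)),key=lambda r:r.cost)
print(best.x,best.cost);print(res(best.x).reshape(-1,2).round(1))
E
python3 fit.py
```

```text
[0.46369944 0.06044409 0.07924759 2.29686434 0.03008516] 8.802303981185537
[[-1.4 -0.3]
 [ 0.7  0.1]
 [ 0.3 -0.4]
 [-0.4  0.6]
 [ 0.4 -0.6]
 [-0.5 -0.1]
 [ 0.  -0.4]
 [ 0.   0.1]
 [-0.3  1.1]
 [-0.2  0.1]
 [-0.8 -3.8]
 [ 0.3  1.2]
 [ 3.2 -0.7]
 [-0.1 -0.1]]
```

```bash
cat >> fit.py <<'E'
import sys
def overlay(q,tag):
    for c,off,n in((T,(160,140),"top"),(S,(200,150),"side")):
        im=cv2.resize(np.ascontiguousarray(c["color"][off[1]:off[1]+120,off[0]:off[0]+155,::-1]),None,fx=5,fy=5,interpolation=cv2.INTER_CUBIC)
        a=q[3];u=np.array([np.sin(a),np.cos(a)]);v=np.array([u[1],-u[0]])
        pt=lambda r,w,z:[u[0]*r+v[0]*w,.11+u[1]*r+v[1]*w,z]
        segs=[]
        for w in(-.005,.005):
            b=[pt(.018,w,.055),pt(.19,w,.055),pt(.19,w,.145),pt(.018,w,.145)]
            segs+=[(b[i],b[(i+1)%4],(0,255,255)) for i in range(4)]
        y0=q[4];b=[[.055,y0+.1,.008],[.055,y0-.1,.008],[-.055,y0-.1,.008],[-.055,y0+.1,.008]]
        segs+=[(b[i],b[(i+1)%4],(0,0,255)) for i in range(4)]
        for z in(.082,.118):
            b=[[.017,-.02,z],[.017,-.08,z],[-.017,-.08,z],[-.017,-.02,z]]
            segs+=[(b[i],b[(i+1)%4],(255,0,255)) for i in range(4)]
        segs.append(([0,.11,.1],[0,-.252,.1],(0,255,0)))
        for p0,p1,col in segs:
            uv=(proj(c,rack(q,[p0,p1]))-off+.5)*5-.5
            cv2.line(im,*[tuple(int(round(k)) for k in p) for p in uv],col,1)
        cv2.imwrite(f"pics/{n}_{tag}.png",im)
overlay(best.x,"ov1")
E
python3 fit.py >/dev/null
```

```text
(no output)
```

View pics/side_ov1.png

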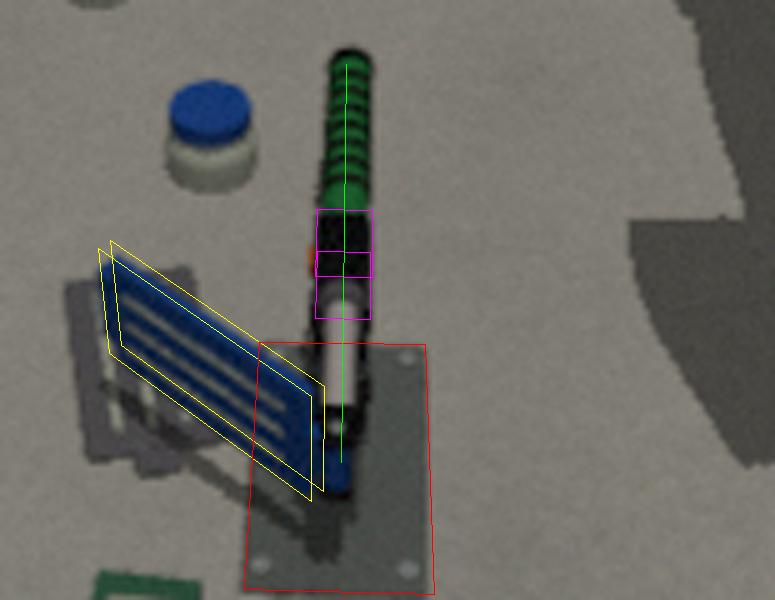

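View pics/top_ov1.png

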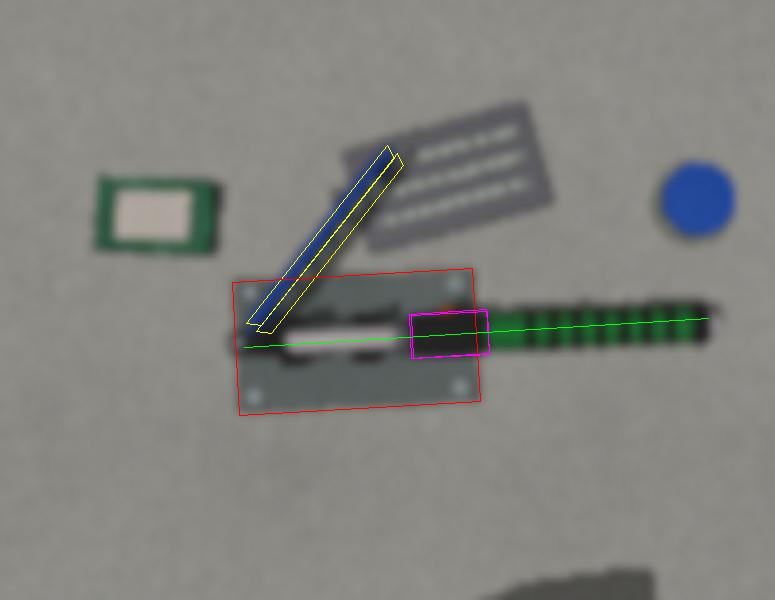

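```bash
python3 - <<'E'
s=open('fit.py').read()
s=s.replace("pt(.19,.145)]\n    pl","pt(.19,.145),[0,.11,.11],[0,-.19,.1],[0,.05,.11],pt(.018,.145)]\n    pl")
s=s.replace("(390,152),","(386,155),(242,341),(629,327),(320,340),(257,325),")
s=s.replace("[pl[1],pl[2]]","[pl[2],pl[0],[0,-.19,.1],[0,.04,.109]]")
s=s.replace("(243,345),(426,345)","(426,345),(245,592),(349,110),(341,365)")
open('fit.py','w').write(s)
E
python3 fit.py
```

```text
[0.46352373 0.06028814 0.07279802 2.29050662 0.03019069] 10.400986957101274
[[-1.3  0.1]
 [ 0.8  0.3]
 [ 0.4 -0.3]
 [-0.4  0.7]
 [ 1.3 -1.3]
 [ 0.1  0.9]
 [ 0.  -0.4]
 [ 0.   0.3]
 [-1.1  0.3]
 [-0.4 -0.3]
 [ 0.1 -0.3]
 [-0.   0.3]
 [-0.4  0.9]
 [-0.   0.1]
 [-1.  -3.8]
 [ 0.1  1.2]
 [ 0.1 -0. ]
 [-0.3 -0.6]
 [-0.3  2. ]
 [ 0.3 -1.2]]
```

View pics/side_ov1.png

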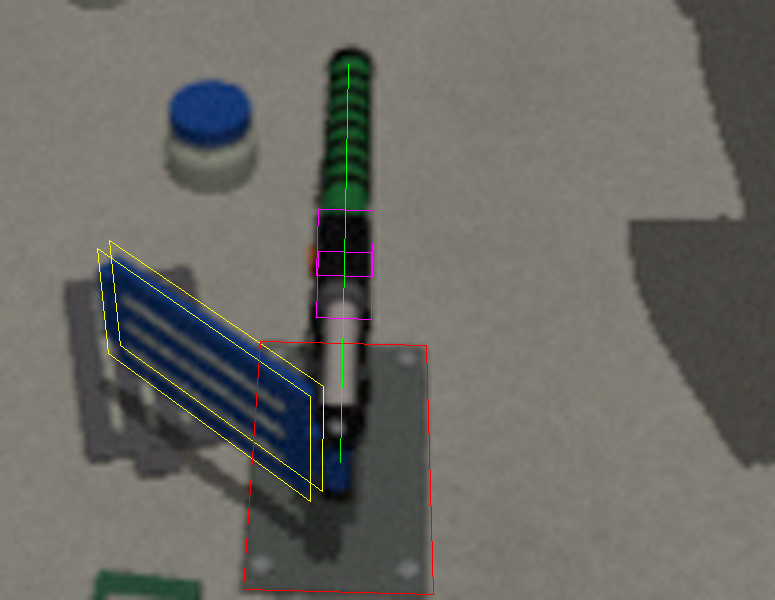

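View pics/top_ov1.png

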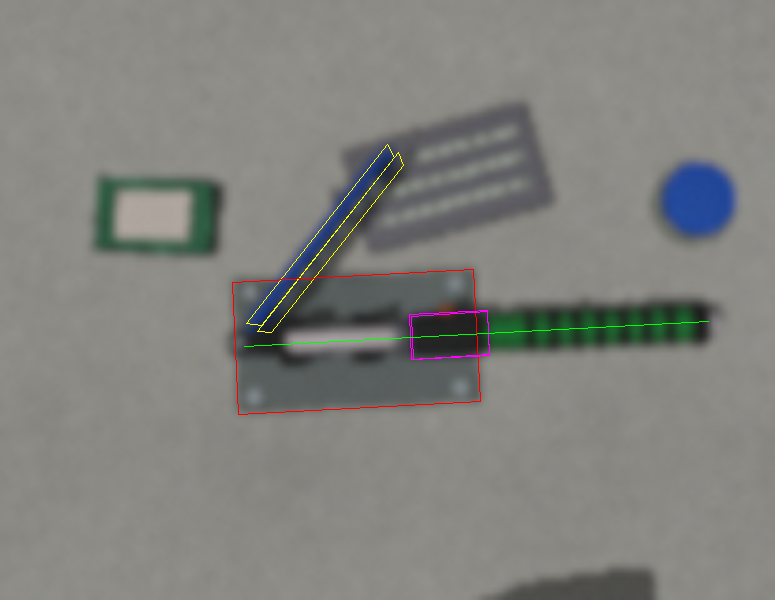

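Emit:
send_rows(targets=[[-1,[0,0,0],-0.14],[-1,[0,0,0],-0.14],[-1,[0,0,0],-0.14],[-1,[0,0,0],-0.14],[-1,[0,0,0],-0.14],[-1,[0,0,0],-0.14],[-1,[0,0,0],-0.14],[-1,[0,0,0],-0.14],[-1,[0,0,0],-0.14],[-1,[0,0,0],-0.135],[-1,[0,0,0],0]], newtons=20)

```text
t: 2.1
tool_pos: [0.1471, -0.5817, 0.2186]
orientation: [-2.137, -2.302, -0.0]
force: [0.9, -0.3, 0.3]
opening: 0.0095
```

Emit:
send_rows(targets=[[-1,[36,29,0],0],[-1,[36,29,0],0],[-1,[36,29,0],0],[-1,[36,29,0],0],[-1,[36,29,0],0],[-1,[36,29,0],0],[-1,[36,29,0],0],[-1,[36,29,0],0],[-1,[36,29,0],0],[-1,[36,29,0],0],[-1,[36,29,0],0],[-1,[0,0,0],0]])

```text
t: 3.3
tool_pos: [0.4391, -0.1593, 0.2188]
orientation: [-2.138, -2.302, -0.003]
force: [0.1, 0.0, 0.5]
opening: 0.0005
```

Emit:
send_rows(targets=[[-1,[35,28,0],0],[-1,[35,28,0],0],[-1,[35,28,0],0],[-1,[35,28,0],0],[-1,[35,28,0],0],[-1,[0,0,0],0],[-1,[0,0,40],0],[-1,[0,0,40],0],[-1,[0,0,40],0],[-1,[0,0,0],0]])

```text
t: 4.3
tool_pos: [0.5587, 0.0199, 0.0922]
orientation: [-2.138, -2.29, 0.012]
force: [-1.0, -1.1, 0.1]
opening: 0.0005
```

```bash
cat > look.py <<'E'
import sys
from plant import optics,robot
import cv2
n=sys.argv[1]
for c,(x,y) in(("top",(160,110)),("side",(190,140))):
    a=optics.read_camera(c)["color"][y:y+120,x:x+155,::-1]
    cv2.imwrite(f"pics/{c}_{n}.png",cv2.resize(a,None,fx=5,fy=5,interpolation=cv2.INTER_CUBIC))
s=robot.read_state();print(s["t"],s["tool_pos"],s["force"].round(1),s["q"].round(2),s["opening"])
E
python3 look.py a
```

```text
4.4 [0.56329519 0.01997129 0.09887056] [ 1.4 -0.2  0.5] [-0.06  0.12  1.72 -0.    1.3  -0.12] 0.0003292198071319786
```

View pics/side_a.png

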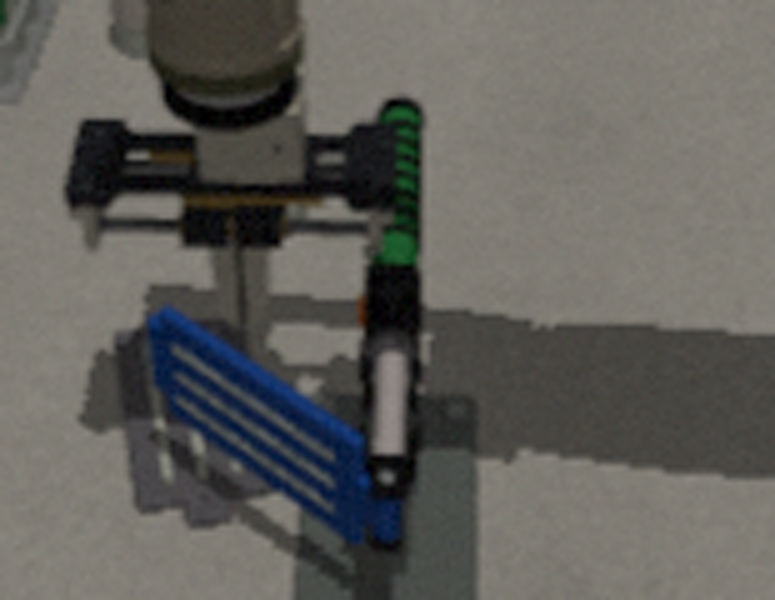

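View pics/top_a.png

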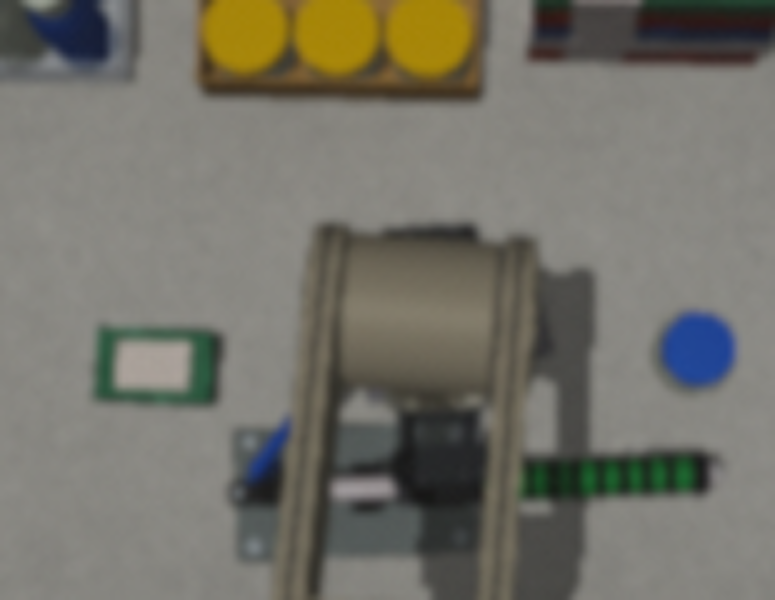

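Emit:
send_rows(targets=[[-1,[15,0,0],0],[-1,[15,0,0],0],[-1,[15,0,0],0],[-1,[15,0,0],0],[-1,[15,0,0],0],[-1,[15,0,0],0],[-1,[15,0,0],0],[-1,[15,0,0],0],[-1,[15,0,0],0],[-1,[0,0,0],0],[-1,[0,0,0],0]])

```text
t: 5.5
tool_pos: [0.5538, 0.1562, 0.0984]
orientation: [-2.138, -2.301, 0.0]
force: [0.3, -0.2, -0.5]
opening: 0.0009
```

```bash
python3 look.py b
```

```text
5.6 [0.55399169 0.15541745 0.0984699 ] [-0.2 -0.7  0.4] [0.18 0.15 1.69 0.   1.3  0.11] 0.000784145233185928
```

View pics/side_b.png

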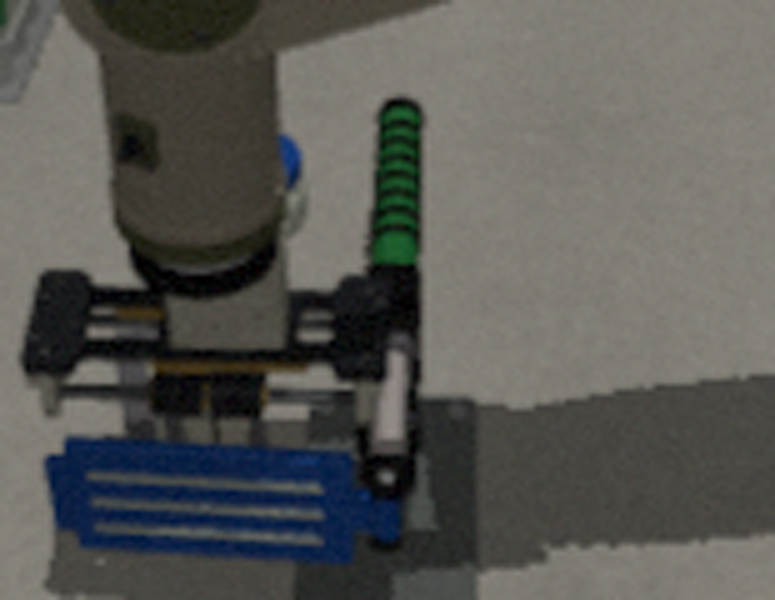

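View pics/top_b.png

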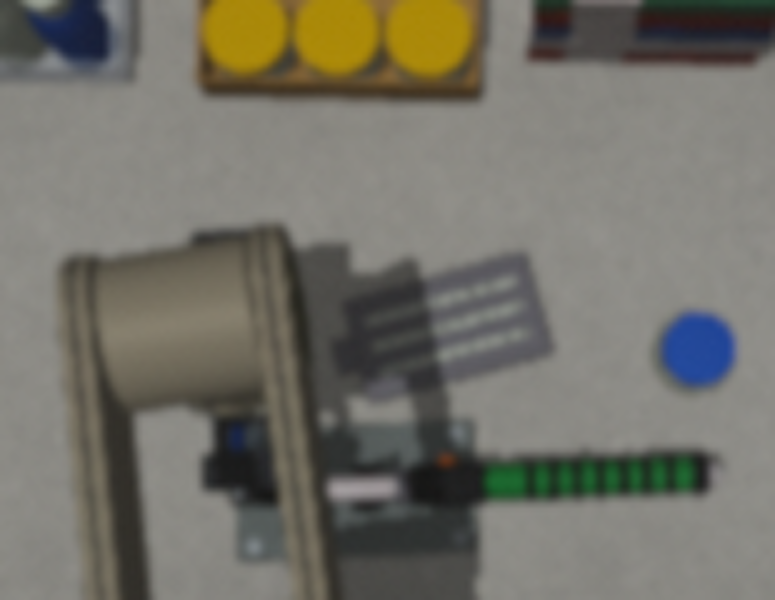

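Emit:
send_rows(targets=[[-1,[-20,0,0],0],[-1,[-20,0,0],0],[-1,[0,0,-40],0],[-1,[0,0,-40],0],[1,[-20,-20,-35],0],[1,[-40,-25,0],0],[1,[-40,-25,0],0],[1,[0,0,0],0],[1,[0,0,0],0]])

```text
t: 6.5
tool_pos: [0.4943, 0.0097, 0.2139]
orientation: [2.143, 2.296, 0.001]
force: [-0.1, 0.2, 1.1]
opening: 0.0359
```

```bash
python3 look.py c
```

```text
6.6 [0.49471865 0.01110555 0.2136896 ] [-0.6  0.4  0.2] [-0.08 -0.16  1.78  0.    1.52 -0.15] 0.04389534308825556
```

View pics/side_c.png

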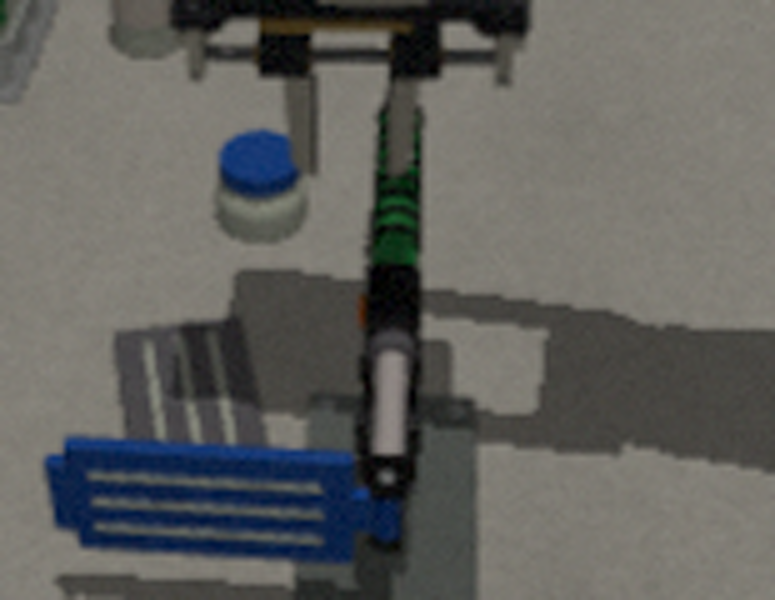

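View pics/top_c.png

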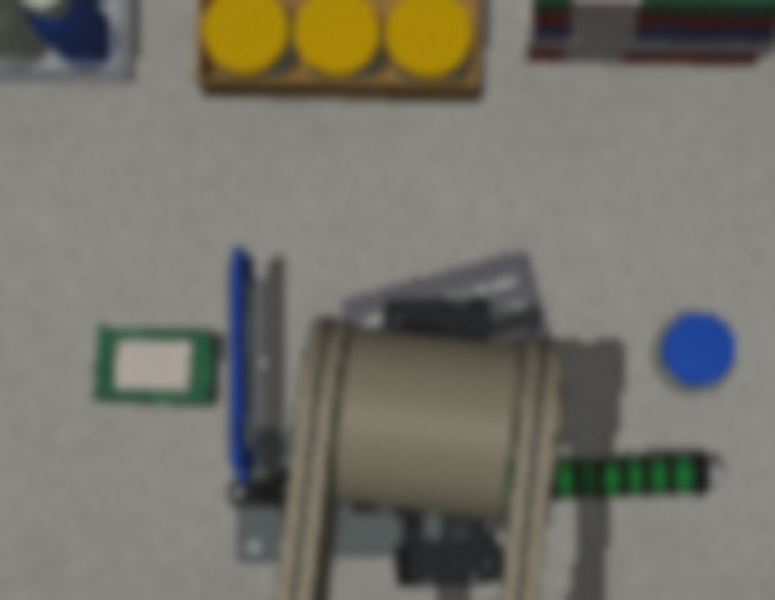

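Run:
```python
from plant import optics
from h import *
T=optics.read_camera("top");im=T["color"].astype(int)
m=(im[...,2]>im[...,0]+50)&(im[...,2]>90);m[:155]=0;m[207:]=0;m[:,:200]=0;m[:,214:]=0
v,u=np.nonzero(m);P=back(T,np.c_[u,v],.145)[:,:2]
vx,vy,x,y=cv2.fitLine(P.astype(np.float32),cv2.DIST_HUBER,0,.01,.01).ravel()
print(len(u),"angle rack(yaw .073/.06)",[np.pi/2-(np.arctan2(vy,vx)-yw) for yw in(.073,.06)],x,y,P.min(0),P.max(0))
q=[.4635,.0603,.073];print("pred grip",rack(q,[[0,-.05,.1]]),"paddle mid",rack(q,[[.1,.11,.145]]))
S=optics.read_camera("side")
for c,uv in((S,[(27-.4+0,0)]),): pass
# side: top edge front left (66,438) to (355,455) zoom, offset 190,140
uv=(np.array([(66,438),(355,455.)])+.5)/5-.5+[190,140]
B=back(S,uv,.145);d=B[0]-B[1];print(B,np.arctan2(d[1],d[0]))
```

```text
92 angle rack(yaw .073/.06) [np.float32(1.6174392), np.float32(1.6044391)] 0.5692207 0.17261253 [0.46950217 0.16620205] [0.64044338 0.17799137]
pred grip [[0.46714676 0.01043317 0.1       ]] paddle mid [[0.5552108  0.17730055 0.145     ]]
[[0.6333824  0.17402353 0.145     ]
 [0.47508543 0.17004383 0.145     ]] 0.025135417385353118
```

Emit:
send_rows(targets=[[1,[1.5,-27.5,0],0],[1,[0,0,0],0],[1,[0,0,0],0],[1,[0,0,0],0],[1,[0,0,30],0],[1,[0,0,30],0],[1,[0,0,30],0],[1,[0,0,25],0],[1,[0,0,14],0],[1,[0,0,0],0],[1,[0,0,0],0]])

```text
t: 7.8
tool_pos: [0.4677, 0.0104, 0.0855]
orientation: [2.14, 2.3, 0.001]
force: [0.9, -0.4, 0.1]
opening: 0.0928
```

```bash
python3 look.py d
```

```text
7.9 [0.46835832 0.01028532 0.08637984] [ 0.7 -0.2  0.6] [-0.09 -0.13  1.99  0.    1.27 -0.16] 0.09286603007461468
```

View pics/side_d.png

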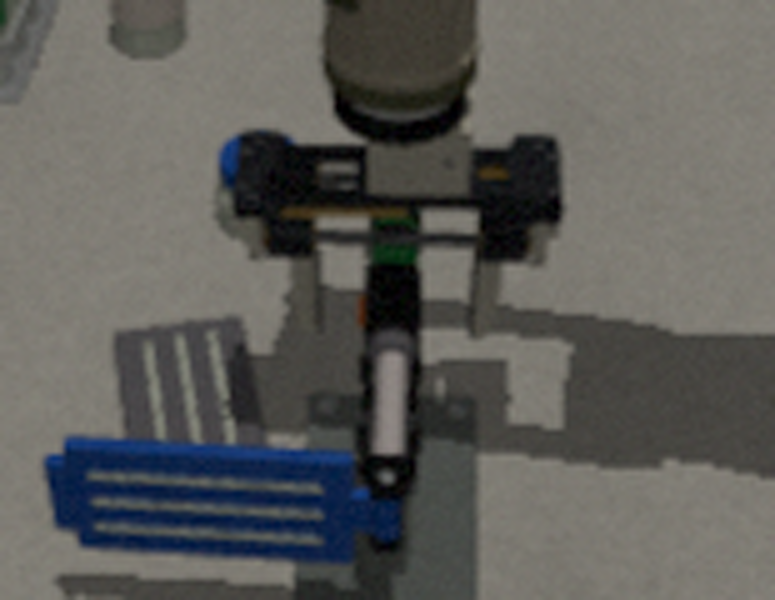

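Fingers stand astride the collar in the side view (left finger at about (305,290), right at about (485,290), button at (363,310)). I'll close them now.

Emit:
send_rows(targets=[[-1,[0,0,0],0],[-1,[0,0,0],0],[-1,[0,0,0],0],[-1,[0,0,0],0],[-1,[0,0,0],0],[-1,[0,0,0],0],[-1,[0,0,0],0],[-1,[0,0,0],0],[-1,[0,0,0],0],[-1,[0,0,0],0]], newtons=30)

```text
t: 8.9
tool_pos: [0.469, 0.0105, 0.0848]
orientation: [2.138, 2.297, 0.005]
force: [14.3, 1.6, -9.8]
opening: 0.0339
```

```bash
python3 look.py e
```

```text
9.0 [0.46904953 0.0105581  0.08486167] [14.2  1.8 -9.6] [-0.09 -0.13  2.    0.    1.27 -0.16] 0.034001818140332755
```

View pics/side_e.png

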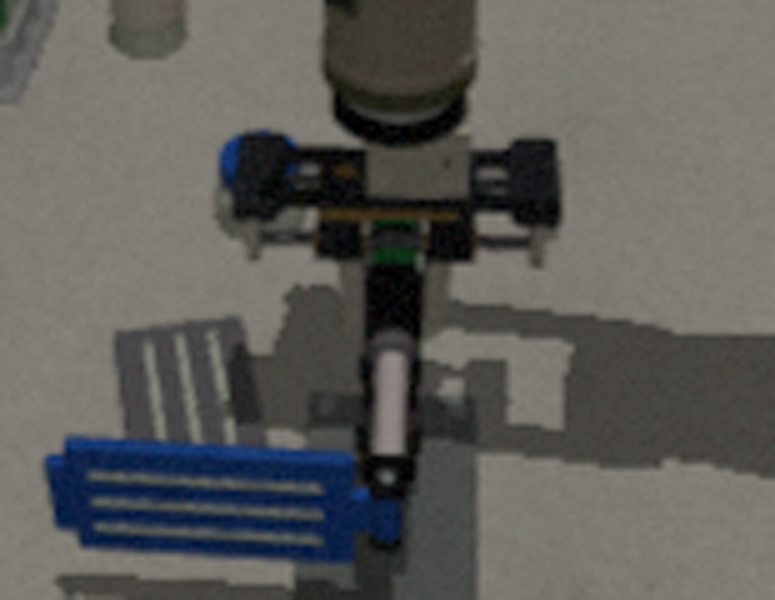

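Emit:
send_rows(targets=[[-1,[0,1,0.7],0],[-1,[-4,0,0],0],[-1,[-8,0,0],0],[-1,[-8,0,0],0],[-1,[-8,0,0],0],[-1,[0,0,0],0]])

```text
t: 9.6
tool_pos: [0.4709, -0.0191, 0.0848]
orientation: [2.14, 2.297, 0.001]
force: [2.5, -1.6, 4.6]
opening: 0.0341
```

Emit:
send_rows(targets=[[-1,[-10,0,0],0],[-1,[-10,0,0],0],[-1,[-10,0,0],0],[-1,[0,0,0],0]])

```text
t: 10.0
tool_pos: [0.4728, -0.0492, 0.0848]
orientation: [2.14, 2.297, 0.0]
force: [1.0, -2.0, 6.1]
opening: 0.0338
```

```bash
python3 look.py f
```

```text
10.1 [ 0.47281678 -0.04902081  0.08478787] [ 2.  -2.2  5.8] [-0.21 -0.1   1.98 -0.    1.27 -0.28] 0.0341165943708245
```

View pics/side_f.png

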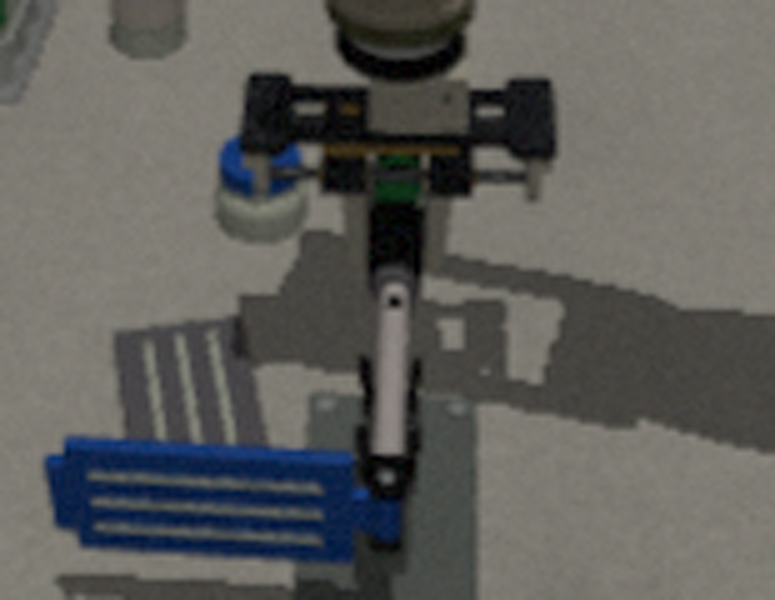

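Emit:
send_rows(targets=[[-1,[-10,0,0],0],[-1,[-10,0,0],0],[-1,[-10,0,0],0],[-1,[-10,0,0],0],[-1,[-10,0,0],0],[-1,[-10,0,0],0],[-1,[-10,0,0],0],[-1,[-10,0,0],0],[-1,[-10,0,0],0],[-1,[-10,0,0],0],[-1,[0,0,0],0]])

```text
t: 11.2
tool_pos: [0.4791, -0.1492, 0.0848]
orientation: [2.141, 2.298, -0.002]
force: [-2.8, -1.3, 9.8]
opening: 0.0338
```

Emit:
send_rows(targets=[[-1,[-5,0,0],0],[-1,[-5,0,0],0],[-1,[-3,0,0],0],[-1,[-3,0,0],0],[-1,[-2,0,0],0],[-1,[0,0,0],0]])

```text
t: 11.8
tool_pos: [0.4802, -0.1661, 0.0847]
orientation: [2.141, 2.299, -0.001]
force: [-3.0, 1.0, 10.7]
opening: 0.0337
```

Emit:
send_rows(targets=[[-1,[-1.5,0,0],0],[-1,[-1.5,0,0],0],[-1,[0,0,0],0]])

```text
t: 12.1
tool_pos: [0.4804, -0.1689, 0.0847]
orientation: [-2.141, -2.299, 0.001]
force: [-4.2, 1.9, 10.2]
opening: 0.0337
```

Emit:
send_rows(targets=[[-1,[-1.5,0,0],0],[-1,[0,0,0],0]])

```text
t: 12.3
tool_pos: [0.4804, -0.1692, 0.0847]
orientation: [-2.139, -2.298, -0.001]
force: [-5.0, 8.7, 14.9]
opening: 0.0338
```

Emit:
send_rows(targets=[[-1,[0,0,0],0],[-1,[0,0,0],0],[-1,[0,0,0],0]])

```text
t: 12.6
tool_pos: [0.4804, -0.1692, 0.0847]
orientation: [-2.139, -2.298, -0.001]
force: [-4.6, 7.3, 12.7]
opening: 0.0338
```

```bash
python3 look.py g
python3 - <<'E'
from plant import optics
from h import *
T=optics.read_camera("top");im=T["color"].astype(int)
m=(im[...,2]>im[...,0]+50)&(im[...,2]>90);m[:155]=0;m[207:]=0;m[:,:200]=0;m[:,214:]=0
v,u=np.nonzero(m);P=back(T,np.c_[u,v],.145)[:,:2]
vx,vy,x,y=cv2.fitLine(P.astype(np.float32),cv2.DIST_HUBER,0,.01,.01).ravel()
print(len(u),np.pi/2-(np.arctan2(vy,vx)-.07))
cv2.imwrite("pics/topfull_g.png",T["color"][:,:,::-1])
E
```

```text
12.7 [ 0.48038572 -0.16915009  0.08473972] [-5.7  8.3 13.5] [-0.44 -0.01  1.88  0.    1.27 -0.51] 0.0336935853466611
104 1.6177832
```

View pics/side_g.png

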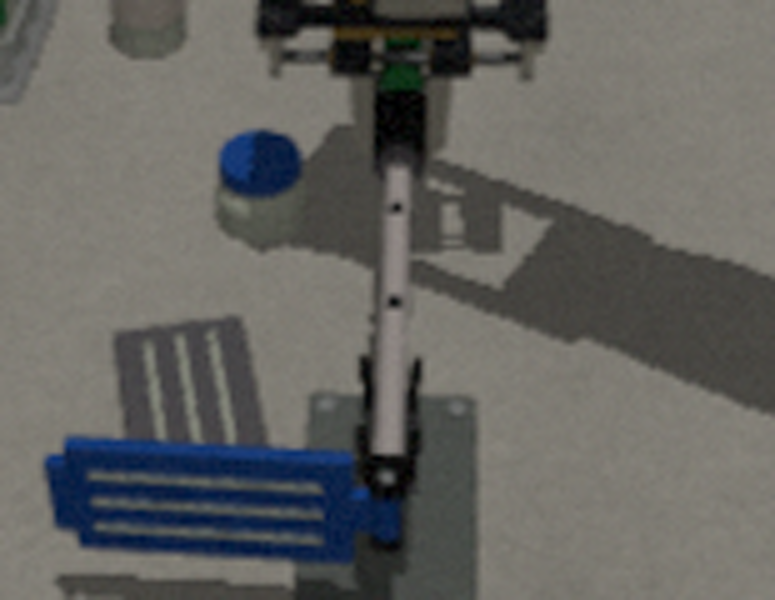

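View pics/topfull_g.png

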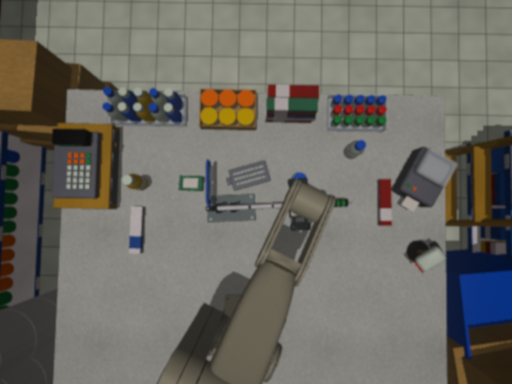

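```bash
python3 -c "
from plant import robot,ticket
print(ticket.close_job());s=robot.read_state();print(s['t'],s['tool_pos'],s['opening'])"
```

```text
the job is handed in; nothing more can be done
None
the job is handed in; nothing more can be done
```

The duster is ready and the job is handed in: the paddle stands about square, and the handle is drawn out to its second stop and still gripped. `close_job()` returned no verdict, so this rests on my own checks. The last clock reading before handing in was 12.7 s of the 42 s allowed.

I pushed the paddle out with the shut fingers, backed off, pinched the collar over the button at 30 N and pulled the handle straight out.

- **Paddle:** the top camera gave about 1.62 rad, unchanged by the pull. That is about 0.05 rad past square but inside the allowed 1.40 to 1.74. The paddle top edge in the side picture gave the same angle.
- **Button:** the fingers closed to 34 mm, which is the collar's width with the button flush, and stayed there.
- **Handle:** the gripper travelled about 180 mm. The last 1.5 mm step moved it only 0.3 mm and raised the pull to about 8 N, so it was against its end stop. Both catch holes show on the tube in the final picture.
- **Bystanders:** none looks moved in the last pictures, judged by eye only. The arm partly hides the cream jar in the top view, but it is in place in the side view.

One disagreement from the start: the pictured paddle tip was about 4 pixels (roughly 10 mm) off my fitted model in the side view. It did not affect the push.

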